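# Put the print-shop rollers back in their own cradles

## Task

The three hand rollers have been put away in the wrong cradles: park one of them on the empty metal wash-up stand to make room, then change them round until each roller hangs in the cradle of its own length, shortest in shortest and longest in longest, with both handles down in the notches and the rubber free between the boards. Lower the rollers in gently rather than dropping them, never lay one down on the table (it flattens the rubber), and leave the ink tin, the ink knife and the jar where they are.

Things in the scene. Friction and masses are not known exactly. Their poses are not given: they have to be found in the camera images.
- roller_short_centre (a point): The shortest of three hand rollers: black rubber sleeve 44 mm in diameter, 60 mm long, with a wooden handle 20 mm thick and 70 mm long (26 mm end knob) out of each end; about 340 g. Point: middle of the sleeve, on the axis; x runs along the roller (ends alike), y and z turn as it rolls. Starts in the middle-length cradle, held by its handles.
- seat_short (a point): The shortest of three fixed wooden cradles: foot 116 x 60 x 10 mm, two upright boards across it (12 mm thick, 47 high, 80 apart inside), each with a V notch 40 mm wide, 20 deep. Its roller's sleeve hangs between the boards with 10 mm to spare at each end. Point: where the middle of the seated roller lies, midway between the boards, 41 mm above the table; x from notch to notch, z up.
- roller_mid_centre (a point): The middle-length of three hand rollers: black rubber sleeve 44 mm in diameter, 90 mm long, with a wooden handle 20 mm thick and 70 mm long (26 mm end knob) out of each end; about 430 g. Point: middle of the sleeve, on the axis; x runs along the roller (ends alike), y and z turn as it rolls. Starts in the longest cradle, held by its handles.
- seat_mid (a point): The middle-length of three fixed wooden cradles: foot 146 x 60 x 10 mm, two upright boards across it (12 mm thick, 47 high, 110 apart inside), each with a V notch 40 mm wide, 20 deep. Its roller's sleeve hangs between the boards with 10 mm to spare at each end. Point: where the middle of the seated roller lies, midway between the boards, 41 mm above the table; x from notch to notch, z up.
- roller_long_centre (a point): The longest of three hand rollers: black rubber sleeve 44 mm in diameter, 120 mm long, with a wooden handle 20 mm thick and 70 mm long (26 mm end knob) out of each end; about 520 g. Point: middle of the sleeve, on the axis; x runs along the roller (ends alike), y and z turn as it rolls. Starts in the shortest cradle, its rubber lying on the notched boards.
- seat_long (a point): The longest of three fixed wooden cradles: foot 176 x 60 x 10 mm, two upright boards across it (12 mm thick, 47 high, 140 apart inside), each with a V notch 40 mm wide, 20 deep. Its roller's sleeve hangs between the boards with 10 mm to spare at each end. Point: where the middle of the seated roller lies, midway between the boards, 41 mm above the table; x from notch to notch, z up.
- stand_seat (a point): Fixed metal wash-up stand, empty at the start: drip tray 200 x 90 mm, rim 11 mm high, two 5 mm thick upright plates across it, 146 mm apart inside, 47 high, with the same V notches. Takes any roller by its handles. Point: where the middle of a roller lying in it is, midway between the plates, 41 mm above the table; x from notch to notch, z up.
- ink_tin: A bystander: a round ink tin 84 mm in diameter and 70 mm high, standing on the table. Origin at the centre of its underside.
- ink_knife: A bystander: a straight ink knife 215 mm long lying on the table, steel blade 26 mm wide, dark wooden handle. Origin near its middle; its x axis runs along the knife, handle to -x.
- jar: A bystander: an amber glass jar with a metal lid, 60 mm in diameter and 85 mm high, standing on the table. Origin at the centre of its underside.

How it is judged (in metres and radians):
On the way:
1. one of the rollers lies in the notches of the wash-up stand, let go (((horizontal distance between roller_short_centre and stand_seat below 0.022 m and z of roller_short_centre in the frame of stand_seat between -0.005 and 0.005 m and angle between the x axis of roller_short_centre and the x axis of stand_seat, either way round below 0.12 rad and contact force between roller_short and the fingers below 0.2 N) or (horizontal distance between roller_mid_centre and stand_seat below 0.022 m and z of roller_mid_centre in the frame of stand_seat between -0.005 and 0.005 m and angle between the x axis of roller_mid_centre and the x axis of stand_seat, either way round below 0.12 rad and contact force between roller_mid and the fingers below 0.2 N) or (horizontal distance between roller_long_centre and stand_seat below 0.022 m and z of roller_long_centre in the frame of stand_seat between -0.005 and 0.005 m and angle between the x axis of roller_long_centre and the x axis of stand_seat, either way round below 0.12 rad and contact force between roller_long and the fingers below 0.2 N))), for 0.2 s.
At the end, for the whole second after the job is handed in: Each roller lies in the cradle of its own length: its middle within 14 mm (in plan) and 5 mm (in height) of the seat point, its axis within 7 degrees of the cradle's, released and at rest (horizontal distance between roller_short_centre and seat_short below 0.014 m and z of roller_short_centre in the frame of seat_short between -0.005 and 0.005 m and angle between the x axis of roller_short_centre and the x axis of seat_short, either way round below 0.12 rad and linear speed of each of roller_short, roller_mid, roller_long below 0.02 m/s and angular speed of each of roller_short, roller_mid, roller_long below 0.3 rad/s and horizontal distance between roller_mid_centre and seat_mid below 0.014 m and z of roller_mid_centre in the frame of seat_mid between -0.005 and 0.005 m and angle between the x axis of roller_mid_centre and the x axis of seat_mid, either way round below 0.12 rad and horizontal distance between roller_long_centre and seat_long below 0.014 m and z of roller_long_centre in the frame of seat_long between -0.005 and 0.005 m and angle between the x axis of roller_long_centre and the x axis of seat_long, either way round below 0.12 rad); the robot touches nothing.
It fails at once if a roller is laid down on the table (its middle lower than 30 mm) (height (world z) of any of roller_short_centre, roller_mid_centre, roller_long_centre below 0.03 m).
It fails at once if a roller is dropped in (faster than 0.6 m/s close to its rest: a fall of some 18 mm or more) ((height (world z) of roller_short_centre below 0.055 m and linear speed of roller_short above 0.6 m/s) or (height (world z) of roller_mid_centre below 0.055 m and linear speed of roller_mid above 0.6 m/s) or (height (world z) of roller_long_centre below 0.055 m and linear speed of roller_long above 0.6 m/s)).
It fails at once if the ink tin, the ink knife or the jar is shifted by more than 25 mm (distance of any of ink_tin, ink_knife, jar from where it was at the start of the episode above 0.025 m).
It also fails if it takes over 112 s, if anything falls off the work surface, if the arm or the gripper's body presses on something with over 40 N, if the wrist force passes 120 N, or if a joint passes its speed limit or range.

## Robot

A 7-joint arm with a two-finger parallel gripper is mounted at the origin on the work surface. World frame = base frame: x ahead of the robot, y to its left, z up, the work surface at z = 0. Lengths are in mm, angles in degrees, forces in N, time in s.
With the tool pointing down it reaches from about 425 to 975 mm from the base axis. Payload 16.7 kg.
Tool frame: the origin (TCP) lies at the centre of the arm's flange, where the gripper is bolted on; the fingertips stand 173 mm ahead of it and the grasp point (between the pads) lies 155 mm ahead of it; z points along the fingers, y is the line along which they close (so a half turn about z gives the same grasp; the last joint's range is limited). The gripper opens to 85 mm and grips with 20 to 120 N. Pads are 22 mm wide; open, the fingers measure 114 mm over their backs; the gripper's body (76 mm by 85 mm) begins 54 mm behind the grasp point. The pads swing forward as they close: fully open they stand 13 mm farther back than shut.
Start: joints at [-82.076, 24.414, 4.234, 92.017, -1.954, 63.644, -3.845], TCP at [191.607, 647.205, 404.702] pointing down, gripper open.
Joint ranges: [-163.25, 163.25], [-28.42, 122.38], [-70.27, 78.77], [12.13, 141.07], [-58.53, 238.53], [9.26, 117.41], [-156.51, 156.51]. Speed limits (degrees/s): [108.29, 108.29, 136.94, 136.94, 172.46, 172.46, 172.46].

## Interface

Orientations are given as a 3x3 rotation matrix whose columns are the frame's x, y, z axes.
In Python, from rig import * gives the robot as it stands.
- The arm moves only by the shell command python3 -m pendant 'ROWS' [OPENING] [FORCE]. ROWS is JSON, a list that holds one entry, the list of rows, each a list of 6 numbers: the shift along the tool's x, y, z each as a share of 3 cm, from -1 to 1, then the turn, a rotation vector about the tool's x, y, z each as a share of 0.1 rad, from -1 to 1. In form: [[[tx, ty, tz, ax, ay, az], ...]]. A call has 1 to 10 rows; each row shifts and turns the commanded pose from where the row before left it, along the tool's axes as they then stand; what a row does not reach is not made up. A row lasts 1/12 s, in which the tool goes at most 41.7 mm and 7.16 degrees, less where a joint would pass 70% of its speed; a pose out of reach is approached as far as the arm can. A call with a number of a shift or a turn outside -1 to 1 is refused whole. A call with a gripper value outside its range is refused whole. OPENING is the closure, from -1 (fully open) to 1 (shut), set as the call begins (- or left out, the last holds). The fingers move at their own pace and stop on an object; FORCE is the grip in N (left out, the last holds). Time passes only in rows, so rows that do not move let the fingers close. It gives the time, the measured TCP pose, the force, the opening and the grip force at its end, in the units of the state.
- state(): the state, without advancing time (a new reading comes with each control period).
- camera(name): name is "scene" or "top" or "wrist"; returns a dict with "color" (480x640x3 uint8, red, green, blue), "camera_matrix" (3x3 intrinsics, pixels), "position" and "orientation" of the camera in the world; the wrist camera has in their place "hand_eye" (4x4, takes a point from camera to tool coordinates, whose origin is the TCP and whose axes are the flange's). Camera axes: x right, y down, z forward; pixel columns grow to the right and rows downward; lengths in mm; the calibration is good to about 2 mm. A picture is of the moment at which its call begins: read the wrist's pose just before it. There is no depth.
- hand_in(): hands the job in; it is judged then, once.
Trained networks look in the newest picture that a camera, given by its name, has taken for a name from the list of things; names that differ only in an ending like _2 or _b are one class to them, and where a whole thing is asked for, a point or a joint stands for the part that bears it (a point fixed in the world has none). Each returns a list of dicts, best first, with "score" (0 to 1); they miss things now and then, are a little off and sometimes report something else, mostly with a low value. They report only what shows in the picture. A call takes as long as a camera call.
- find_in(camera, name): "at" ([x, y, z] in mm, in the coordinates of the camera as it stood for that picture, good to about 4 mm: the middle of the surface that is visible of it).
The state is a dict: "clock": time; "q": joint angles; "qd": joint speeds; "effort": joint torques, N m; "tcp_pos": TCP position; "tool_rot": TCP orientation; "wrist_force": force on the tool from outside, world axes, zero at the start; "wrist_torque": the same for the moment, N m; "opening": opening from 0.0 (shut) to 1.0 (fully open); "gripper_force": force on a finger pad.
Only numpy, scipy, OpenCV 4.12 (cv2) and the standard library are available. Lean on these libraries where they do the work, as an engineer would, in place of code of your own. Each camera call takes 0.05 s, during which the arm holds its last target. There are 200 camera calls.

## Working session

There is one attempt and no reset: what is moved stays moved. The work goes in short steps, Python scripts to look and compute and a shell command to move; the robot and the scene stay as the last step left them, time stands still between calls to the robot, and variables do not carry over. Pictures are saved under pics/ and viewed, at most 14 in all, crops included, and the job is handed in when it is done.

```bash
mkdir -p pics; ls
cat > h.py <<'E'
from rig import *
import numpy as np, cv2
def grab(name,fn=None):
    s=state(); c=camera(name)
    if fn: cv2.imwrite('pics/'+fn,c["color"][:,:,::-1])
    if name=='wrist':
        H=np.array(c["hand_eye"]);R=np.array(s["tool_rot"]);p=np.array(s["tcp_pos"])
        c["R"]=R@H[:3,:3];c["p"]=R@H[:3,3]+p
    else: c["R"]=np.array(c["orientation"]);c["p"]=np.array(c["position"])
    return c
def px(c,u,v,z):
    d=c["R"]@np.linalg.solve(np.array(c["camera_matrix"]),[u,v,1.]); return c["p"]+d*(z-c["p"][2])/d[2]
def find(c,name,thing):
    return [(np.round(c["R"]@np.array(r["at"])+c["p"]).astype(int).tolist(),round(r["score"],2)) for r in find_in(name,thing)[:3]]
N=["roller_short_centre","roller_mid_centre","roller_long_centre","seat_short","seat_mid","seat_long","stand_seat","ink_tin","ink_knife","jar"]
E
python3 - <<'E'
from h import *
s=state();print(s["clock"],np.round(s["tool_rot"],3).tolist())
for n in ("top","scene"):
    c=grab(n,n+'0.png');print(n,np.round(c["p"]),np.round(c["R"],2).tolist(),np.round(c["camera_matrix"]).tolist())
    for t in N: print(t,find(c,n,t))
E
```

```text
pics
0.0 [[-0.959, 0.284, -0.0], [0.284, 0.959, -0.001], [-0.0, -0.001, -1.0]]
top [ 397.    4. 1509.] [[0.01, -0.99, 0.17], [-1.0, -0.01, 0.01], [-0.01, -0.17, -0.99]] [[582.0, 0.0, 322.0], [0.0, 582.0, 247.0], [0.0, 0.0, 1.0]]
roller_short_centre [([522, 259, 48], 0.8)]
roller_mid_centre [([582, 93, 54], 0.75)]
roller_long_centre [([515, -261, 73], 0.76), ([521, 261, 53], 0.32)]
seat_short [([523, -239, 10], 0.76)]
seat_mid [([516, 253, 13], 0.81)]
seat_long [([576, 82, 15], 0.75)]
stand_seat [([539, -83, 4], 0.73)]
ink_tin [([546, -476, 71], 0.9), ([575, 83, 15], 0.72)]
ink_knife [([785, -77, 7], 0.61), ([589, 476, 85], 0.25)]
jar [([592, 474, 87], 0.95), ([543, -471, 70], 0.48)]
scene [1558.  506. 1113.] [[-0.49, 0.63, -0.61], [0.87, 0.35, -0.34], [0.0, -0.7, -0.72]] [[540.0, 0.0, 321.0], [0.0, 540.0, 236.0], [0.0, 0.0, 1.0]]
roller_short_centre [([540, 265, 49], 0.97)]
roller_mid_centre [([590, 99, 51], 0.56)]
roller_long_centre [([526, -241, 68], 0.92)]
seat_short [([528, -240, 10], 0.64)]
seat_mid [([541, 278, 14], 0.66)]
seat_long [([594, 106, 10], 0.7)]
stand_seat [([532, -84, 4], 0.68)]
ink_tin [([565, -463, 61], 0.96)]
ink_knife [([795, -75, 7], 0.6), ([526, -237, 13], 0.35)]
jar [([614, 490, 61], 0.56)]
```

View pics/top0.png

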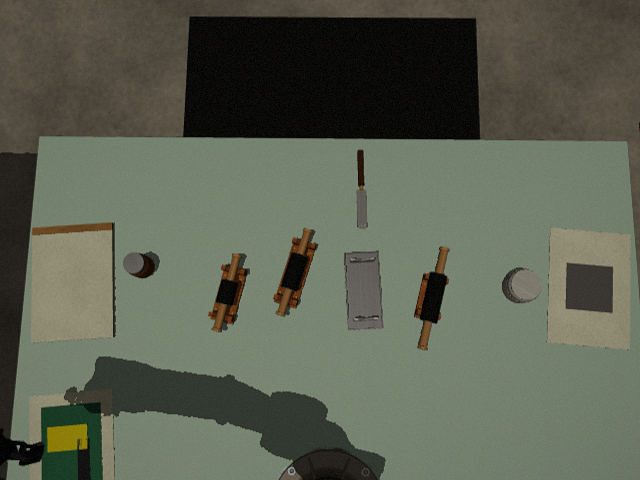

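View pics/scene0.png

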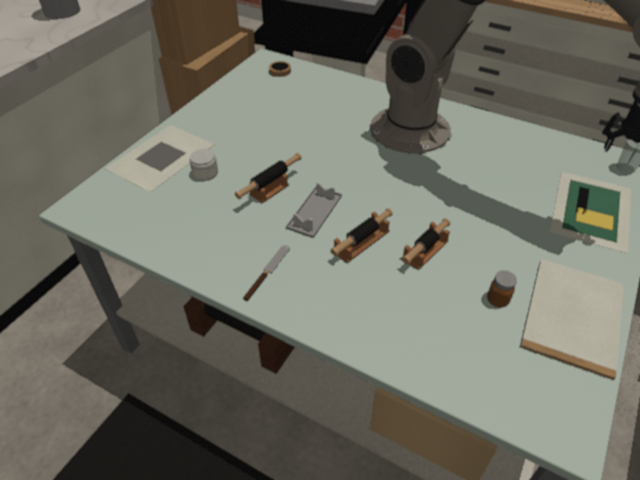

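The top view shows the short roller at (228,292), the mid roller at (295,271), the empty stand at (363,290) and the long roller at (433,298). All axes run roughly along world x. The tin, knife and jar are clear of the paths.

```bash
python3 - <<'E'
from h import *
c=grab("top");s=state()
for n,a,b,z in [("short",(237,255),(217,330),41),("mid",(307,230),(281,315),41),("long",(444,248),(423,349),58),("stand",(362,252),(366,328),15)]:
    A,B=px(c,*a,z),px(c,*b,z);d=A-B
    print(n,np.round((A+B)/2),np.linalg.norm(d).round(),np.degrees(np.arctan2(d[1],d[0])).round(1))
w=camera("wrist");print(np.round(w["hand_eye"],2).tolist(),np.round(w["camera_matrix"]).tolist())
E
# tool goes (world) +x310,-y390: tool x=-0.959*310+0.284*-390=-408 ; tool y=0.284*310-0.959*390=-286
python3 -m pendant '[[[-1,-0.7,0,0,0,0],[-1,-0.7,0,0,0,0],[-1,-0.7,0,0,0,0],[-1,-0.7,0,0,0,0],[-1,-0.7,0,0,0,0],[-1,-0.7,0,0,0,0],[-1,-0.7,0,0,0,0],[-1,-0.7,0,0,0,0],[-1,-0.7,0,0,0,0],[-1,-0.7,0,0,0,0]]]' -1 60
python3 -m pendant '[[[-1,-0.7,0,0,0,0],[-1,-0.7,0,0,0,0],[-0.8,-0.6,0,0,0,0],[0,0,0,0,0,0],[0,0,0,0,0,0]]]'
```

```text
short [524. 260.  41.] 195.0 -12.8
mid [577.  91.  41.] 227.0 -15.8
long [ 514. -258.   58.] 258.0 -12.8
stand [537. -88.  15.] 196.0 3.0
[[0.0, -0.96, -0.29, 73.0], [1.0, 0.0, -0.0, 0.91], [0.0, -0.29, 0.96, 29.99], [0.0, 0.0, 0.0, 1.0]] [[428.0, 0.0, 320.0], [0.0, 428.0, 241.0], [0.0, 0.0, 1.0]]
clock: 2.03
tcp_pos: [420.5, 359.1, 405.0]
tool_rot: [[-0.959, 0.284, 0.0], [0.284, 0.959, 0.0], [-0.0, 0.001, -1.0]]
wrist_force: [1.4, 0.8, -0.7]
opening: 1.002
gripper_force: 0.0
clock: 2.45
tcp_pos: [484.1, 277.7, 404.9]
tool_rot: [[-0.958, 0.287, 0.0], [0.287, 0.958, -0.0], [-0.0, -0.0, -1.0]]
wrist_force: [-0.1, 0.2, 0.5]
opening: 1.002
gripper_force: 0.0
```

```bash
python3 - <<'E'
from h import *
c=grab("wrist","w1.png")
for t in N[:7]: print(t,find(c,"wrist",t))
np.savez("w1.npz",R=c["R"],p=c["p"],K=c["camera_matrix"])
E
# world (+40,-190): tool x = -38-54=-93, tool y=11-182=-171
python3 -m pendant '[[[-0.5,-0.95,0,0,0,0],[-0.5,-0.95,0,0,0,0],[-0.5,-0.95,0,0,0,0],[-0.5,-0.95,0,0,0,0],[-0.5,-0.95,0,0,0,0],[-0.5,-0.95,0,0,0,0],[0,0,0,0,0,0],[0,0,0,0,0,0],[0,0,0,0,0,0]]]'
python3 - <<'E'
from h import *
c=grab("wrist","w2.png")
for t in N[:7]: print(t,find(c,"wrist",t))
np.savez("w2.npz",R=c["R"],p=c["p"],K=c["camera_matrix"])
E
# world (-20,-260): tool x=19-74=-55; tool y=-6-249=-255
python3 -m pendant '[[[-0.2,-0.95,0,0,0,0],[-0.2,-0.95,0,0,0,0],[-0.2,-0.95,0,0,0,0],[-0.2,-0.95,0,0,0,0],[-0.2,-0.95,0,0,0,0],[-0.2,-0.95,0,0,0,0],[-0.2,-0.95,0,0,0,0],[-0.2,-0.95,0,0,0,0],[-0.2,-0.95,0,0,0,0],[0,0,0,0,0,0]]]'
python3 -m pendant '[[[0,0,0,0,0,0],[0,0,0,0,0,0]]]'
python3 - <<'E'
from h import *
c=grab("wrist","w3.png")
for t in N[:7]: print(t,find(c,"wrist",t))
np.savez("w3.npz",R=c["R"],p=c["p"],K=c["camera_matrix"])
a,b,d=[cv2.imread(f'pics/w{i}.png') for i in (1,2,3)]
E
```

```text
roller_short_centre [([512, 267, 49], 0.65)]
roller_mid_centre [([509, 118, 53], 0.93)]
roller_long_centre [([498, 261, 11], 0.28)]
seat_short []
seat_mid [([494, 263, 13], 0.8), ([533, 109, 12], 0.57)]
seat_long [([534, 114, 16], 0.81)]
stand_seat [([563, -49, 2], 0.65)]
clock: 3.6
tcp_pos: [520.8, 90.4, 404.7]
tool_rot: [[-0.959, 0.284, -0.0], [0.284, 0.959, 0.0], [0.0, 0.0, -1.0]]
wrist_force: [0.4, 0.1, 0.1]
opening: 0.999
gripper_force: 0.0
roller_short_centre [([512, 259, 50], 0.7)]
roller_mid_centre [([561, 94, 57], 0.86)]
roller_long_centre [([514, 261, 48], 0.6), ([730, -78, 6], 0.34)]
seat_short [([566, -239, 5], 0.74)]
seat_mid [([504, 245, 13], 0.69)]
seat_long [([549, 94, 11], 0.72)]
stand_seat [([513, -84, 2], 0.95)]
clock: 4.83
tcp_pos: [498.7, -176.6, 405.1]
tool_rot: [[-0.957, 0.289, 0.001], [0.289, 0.957, -0.002], [-0.001, -0.002, -1.0]]
wrist_force: [-1.3, -0.5, -0.8]
opening: 0.999
gripper_force: 0.0
clock: 5.0
tcp_pos: [500.0, -171.1, 404.6]
tool_rot: [[-0.959, 0.284, -0.0], [0.284, 0.959, 0.0], [0.0, 0.0, -1.0]]
wrist_force: [-0.7, 1.0, 0.2]
opening: 1.003
gripper_force: 0.0
roller_short_centre []
roller_mid_centre [([629, 62, 45], 0.9)]
roller_long_centre [([501, -245, 74], 0.74)]
seat_short [([522, -236, 10], 0.8)]
seat_mid []
seat_long [([582, 73, 12], 0.66)]
stand_seat [([526, -82, 1], 0.67)]
```

View pics/w1.png

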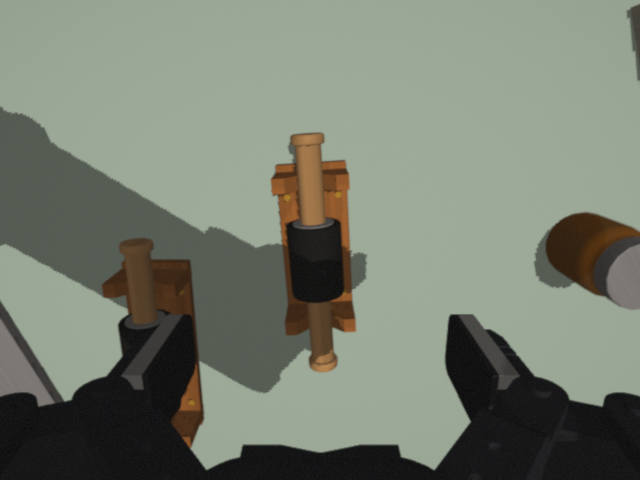

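View pics/w2.png

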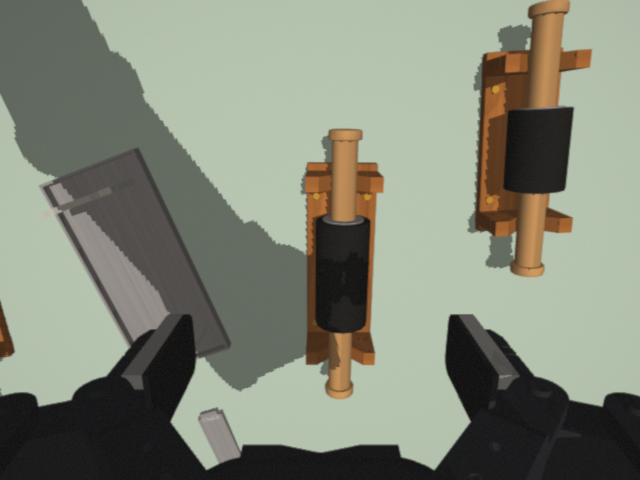

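View pics/w3.png

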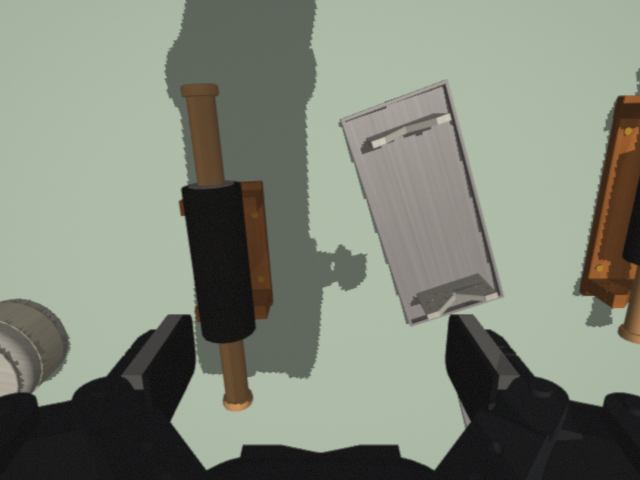

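Views w1 to w3 show:
- **Short roller:** knobs at (308,138) and (322,364) in w1.
- **Mid roller:** knobs at (345,134) and (340,391) in w2.
- **Long roller:** knobs at (199,89) and (237,402) in w3.
- **Stand:** tray corners at (342,121), (447,82), (503,296) and (411,325) in w3.

I'll triangulate these next.

```bash
cat >> h.py <<'E'
def tri(*obs):
    A=[];b=[]
    for c,u,v in obs:
        d=c["R"]@np.linalg.solve(np.array(c["K"] if "K" in c else c["camera_matrix"]),[u,v,1.]);d/=np.linalg.norm(d)
        P=np.eye(3)-np.outer(d,d);A.append(P);b.append(P@c["p"])
    return np.linalg.lstsq(np.vstack(A),np.hstack(b),rcond=None)[0]
def ax(n,A,B):
    d=B-A; print(n,"ends",A.round(),B.round(),"mid",((A+B)/2).round(1),"len",np.linalg.norm(d).round(),"ang",np.degrees(np.arctan2(d[1],d[0])).round(1))
E
python3 - <<'E'
from h import *
w1,w2,w3=[dict(np.load(f"w{i}.npz")) for i in (1,2,3)]
for w in (w1,w2,w3): w["camera_matrix"]=w["K"]
t=grab("top")
ax("short",tri((w1,308,138),(w2,549,8)),tri((w1,322,364),(w2,527,269)))
ax("mid w2+top",tri((t,281,313),(w2,345,134)),tri((t,307,232),(w2,340,391)))
print("mid near w1w2",tri((w1,137,244),(w2,345,134)).round())
ax("long",tri((t,423,347),(w3,199,89)),tri((t,444,250),(w3,237,402)))
for n,w,z,A,B in [("short1",w1,41,(308,138),(322,364)),("short2",w2,41,(549,8),(527,269)),("mid",w2,41,(345,134),(340,391)),("long",w3,58,(199,89),(237,402))]:
    ax(n+" z",px(w,*A,z),px(w,*B,z))
C=[px(w3,*q,11) for q in [(342,121),(447,82),(503,296),(411,325)]]
ax("stand",(C[0]+C[1])/2,(C[2]+C[3])/2)
C=[tri((w3,*a),(w2,*b)) for a,b in [((342,121),(41,187)),((447,82),(137,149)),((503,296),(229,345))]];print([x.round() for x in C])
ax("stand diag",C[0],C[2])
E
```

```text
short ends [430. 285.  41.] [618. 240.  45.] mid [523.7 262.3  42.9] len 194.0 ang -13.5
mid w2+top ends [477. 129. -42.] [679.  61.  54.] mid [578.2  94.8   5.9] len 234.0 ang -18.5
mid near w1w2 [471. 125.  39.]
long ends [ 392. -228.   57.] [ 634. -284.   69.] mid [ 512.9 -256.2   62.8] len 248.0 ang -12.9
short1 z ends [430. 285.  41.] [621. 239.  41.] mid [525.3 262.   41. ] len 196.0 ang -13.5
short2 z ends [429. 285.  41.] [619. 241.  41.] mid [524.1 262.9  41. ] len 195.0 ang -13.0
mid z ends [471. 125.  41.] [689.  60.  41.] mid [580.2  92.8  41. ] len 227.0 ang -16.6
long z ends [ 391. -226.   58.] [ 641. -288.   58.] mid [ 516.3 -257.    58. ] len 257.0 ang -13.7
stand ends [439. -90.  11.] [636. -78.  11.] mid [537.5 -84.3  11. ] len 197.0 ang 3.6
[array([ 442., -135.,   11.]), array([436., -45.,   7.]), array([633., -34.,   9.])]
stand diag ends [ 442. -135.   11.] [633. -34.   9.] mid [537.6 -84.1  10. ] len 216.0 ang 27.9
```

```bash
python3 -m pendant '[[[0.22,0.94,0,0,0,0],[0.22,0.94,0,0,0,0],[0.22,0.94,0,0,0,0],[0.22,0.94,0,0,0,0],[0.22,0.94,0,0,0,0],[0.22,0.94,0,0,0,0],[0.22,0.94,0,0,0,0],[0.22,0.94,0,0,0,0],[0.22,0.94,0,0,0,0],[0.22,0.94,0,0,0,0]]]' -1 60 >/dev/null
python3 -m pendant '[[[0.22,0.94,0,0,0,0],[0.22,0.94,0,0,0,0],[0.22,0.94,0,0,0,0],[0.22,0.94,0,0,0,0],[0.22,0.94,0,0,0,0],[0,0,1,0,0,-0.56],[0,0,1,0,0,0],[0,0,1,0,0,0],[0,0,0.3,0,0,0],[0,0,0,0,0,0]]]'
python3 -m pendant '[[[0,0,0,0,0,0],[0,0,0,0,0,0]]]'
```

```text
clock: 7.12
tcp_pos: [524.4, 262.0, 303.6]
tool_rot: [[-0.973, 0.23, -0.003], [0.23, 0.973, -0.003], [0.003, -0.003, -1.0]]
wrist_force: [-0.2, 0.3, 0.1]
opening: 0.998
gripper_force: 0.0
clock: 7.28
tcp_pos: [525.7, 262.4, 307.5]
tool_rot: [[-0.973, 0.23, 0.002], [0.23, 0.973, 0.001], [-0.001, 0.002, -1.0]]
wrist_force: [-1.6, 0.2, 0.1]
opening: 0.999
gripper_force: 0.0
```

```bash
python3 -m pendant '[[[0,0,0.9,0,0,0],[0,0,0.9,0,0,0],[0,0,0.9,0,0,0],[0,0,0.6,0,0,0],[0,0,0.4,0,0,0],[0,0,0,0,0,0],[0,0,0,0,0,0],[0,0,0,0,0,0]]]'
python3 -m pendant '[[[0,0,0,0,0,0],[0,0,0,0,0,0],[0,0,0,0,0,0],[0,0,0,0,0,0],[0,0,0,0,0,0],[0,0,0,0,0,0],[0,0,0,0,0,0],[0,0,0,0,0,0],[0,0,0,0,0,0]]]' 1 50
```

```text
clock: 7.95
tcp_pos: [525.7, 262.5, 196.4]
tool_rot: [[-0.973, 0.23, 0.002], [0.23, 0.973, 0.001], [-0.002, 0.002, -1.0]]
wrist_force: [0.7, -0.1, -1.0]
opening: 1.0
gripper_force: 0.0
clock: 8.7
tcp_pos: [525.1, 261.5, 195.4]
tool_rot: [[-0.973, 0.23, -0.0], [0.23, 0.973, -0.001], [0.0, -0.001, -1.0]]
wrist_force: [-3.5, -5.8, 13.1]
opening: 0.502
gripper_force: 49.0
```

```bash
python3 -m pendant '[[[0,0,-0.5,0,0,0],[0,0,-0.8,0,0,0],[0,0,-1,0,0,0],[0,0,-1,0,0,0],[0,0,-0.7,0,0,0],[-0.25,-0.93,0,0,0,0],[-0.25,-0.93,0,0,0,0],[-0.25,-0.93,0,0,0,0],[-0.25,-0.93,0,0,0,0],[-0.25,-0.93,0,0,0,0]]]'
python3 -m pendant '[[[-0.25,-0.93,0,0,0,0],[-0.25,-0.93,0,0,0,0],[-0.25,-0.93,0,0,0,0],[-0.25,-0.93,0,0,0,0],[-0.25,-0.93,0,0,0,0],[-0.25,-0.93,0,0,0,0],[-0.25,-0.93,0,0,0,0],[0,0,0,0,0,-0.6],[0,0,0,0,0,-0.9],[0,0,0,0,0,-0.9]]]'
python3 -m pendant '[[[0,0,0,0,0,-0.54],[0,0,0,0,0,0],[0,0,0,0,0,0],[0,0,0,0,0,0]]]'
python3 - <<'E'
from h import *
c=grab("wrist","w4.png"); print(find(c,"wrist","stand_seat"),find(c,"wrist","roller_short_centre"))
E
```

```text
clock: 9.53
tcp_pos: [529.1, 116.5, 314.8]
tool_rot: [[-0.973, 0.23, -0.0], [0.23, 0.973, 0.0], [0.0, -0.0, -1.0]]
wrist_force: [-0.6, -0.5, -3.3]
opening: 0.503
gripper_force: 51.8
clock: 10.37
tcp_pos: [535.4, -84.9, 314.7]
tool_rot: [[-1.0, -0.011, -0.0], [-0.011, 1.0, -0.0], [0.0, -0.0, -1.0]]
wrist_force: [-0.8, 0.1, -2.5]
opening: 0.501
gripper_force: 51.8
clock: 10.7
tcp_pos: [535.6, -84.3, 314.7]
tool_rot: [[-0.998, -0.06, -0.0], [-0.06, 0.998, -0.0], [0.0, -0.0, -1.0]]
wrist_force: [-0.7, 0.6, -3.8]
opening: 0.5
gripper_force: 51.8
[([487, -108, 3], 0.75)] [([503, -85, 172], 0.85)]
```

View pics/w4.png

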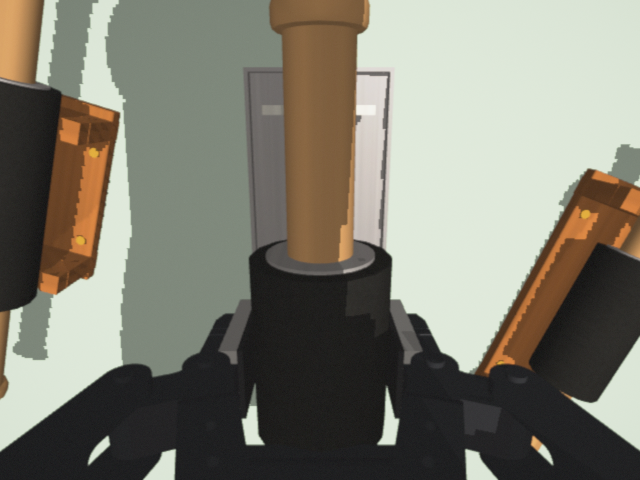

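The roller is held centred at column 320, and the stand's edges at (244,70) and (393,70) are centred below it. I'll lower it gently and release.

```bash
python3 -m pendant '[[[-0.06,0,0.8,0,0,0],[0,0,0.8,0,0,0],[0,0,0.8,0,0,0],[0,0,0.6,0,0,0],[0,0,0.4,0,0,0],[0,0,0.3,0,0,0],[0,0,0.2,0,0,0],[0,0,0.03,0,0,0],[0,0,0,0,0,0],[0,0,0,0,0,0]]]'
```

```text
clock: 11.68
tcp_pos: [537.8, -84.3, 197.5]
tool_rot: [[-0.998, -0.062, 0.001], [-0.062, 0.998, 0.0], [-0.001, -0.0, -1.0]]
wrist_force: [-0.2, -0.5, -2.2]
opening: 0.5
gripper_force: 51.9
```

```bash
python3 -m pendant '[[[0,0,0.05,0,0,0],[0,0,0.05,0,0,0],[0,0,0,0,0,0]]]'
python3 -m pendant '[[[0,0,0,0,0,0],[0,0,0,0,0,0],[0,0,0,0,0,0],[0,0,0,0,0,0],[0,0,0,0,0,0],[0,0,0,0,0,0],[0,0,0,0,0,0],[0,0,0,0,0,0]]]' -1
python3 -m pendant '[[[0,0,-0.5,0,0,0],[0,0,-1,0,0,0],[0,0,-1,0,0,0],[0,0,-1,0,0,0],[0,0,-1,0,0,0],[0,0,-0.5,0,0,0],[0,0,0,0,0,0],[0,0,0,0,0,0],[0,0,0,0,0,0]]]'
python3 - <<'E'
from h import *
c=grab("wrist","w5.png"); print(find(c,"wrist","roller_short_centre"))
E
```

```text
clock: 11.93
tcp_pos: [538.1, -85.0, 195.2]
tool_rot: [[-0.998, -0.061, 0.002], [-0.061, 0.998, -0.0], [-0.002, -0.001, -1.0]]
wrist_force: [-2.6, -3.4, 13.7]
opening: 0.5
gripper_force: 53.3
clock: 12.6
tcp_pos: [537.5, -84.2, 193.8]
tool_rot: [[-0.998, -0.062, -0.0], [-0.062, 0.998, -0.0], [0.0, -0.0, -1.0]]
wrist_force: [0.5, -1.0, 0.5]
opening: 0.996
gripper_force: 0.0
clock: 13.35
tcp_pos: [537.2, -84.1, 343.1]
tool_rot: [[-0.998, -0.062, -0.001], [-0.062, 0.998, 0.0], [0.001, 0.0, -1.0]]
wrist_force: [-0.3, -0.3, 0.0]
opening: 0.999
gripper_force: 0.0
[([526, -85, 49], 0.88)]
```

View pics/w5.png

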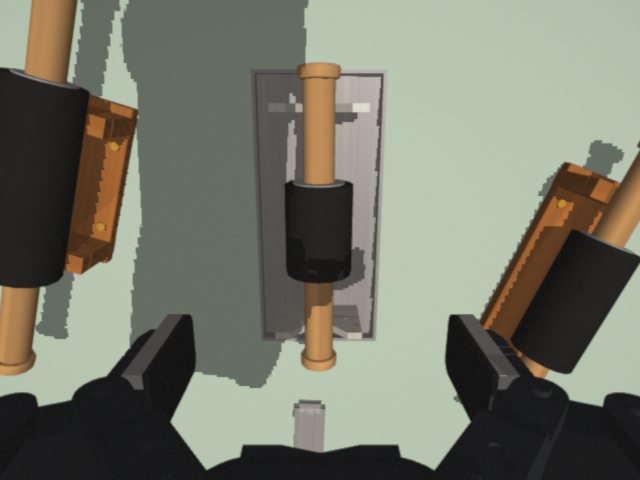

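Short roller is seated in the stand, sleeve at (319,232) with handles in both plates. Mid roller next.

```bash
python3 -m pendant '[[[-0.3,0.97,0,0,0,0],[-0.3,0.97,0,0,0,0],[-0.3,0.97,0,0,0,0],[-0.3,0.97,0,0,0,0],[-0.3,0.97,0,0,0,0],[-0.3,0.97,0,0,0,0],[0,0,0,0,0,0.87],[0,0,0,0,0,0.87],[0,0,0,0,0,0.87],[0,0,0,0,0,0.87]]]'
python3 -m pendant '[[[0,0,0,0,0,0],[0,0,0,0,0,0],[0,0,0,0,0,0]]]'
python3 - <<'E'
from h import *
c=grab("wrist","w6.png"); np.savez("w6.npz",R=c["R"],p=c["p"],K=c["camera_matrix"]); print(find(c,"wrist","roller_mid_centre"),find(c,"wrist","seat_mid"))
E
```

```text
clock: 14.28
tcp_pos: [580.4, 93.5, 342.6]
tool_rot: [[-0.958, 0.286, -0.002], [0.286, 0.958, -0.001], [0.002, -0.001, -1.0]]
wrist_force: [-0.4, 0.8, 1.5]
opening: 0.999
gripper_force: 0.0
clock: 14.53
tcp_pos: [580.5, 93.4, 343.3]
tool_rot: [[-0.96, 0.279, -0.001], [0.279, 0.96, -0.0], [0.001, -0.001, -1.0]]
wrist_force: [-0.2, -0.3, -0.1]
opening: 1.001
gripper_force: 0.0
[([561, 99, 58], 0.81)] [([536, 258, 13], 0.56)]
```

View pics/w6.png

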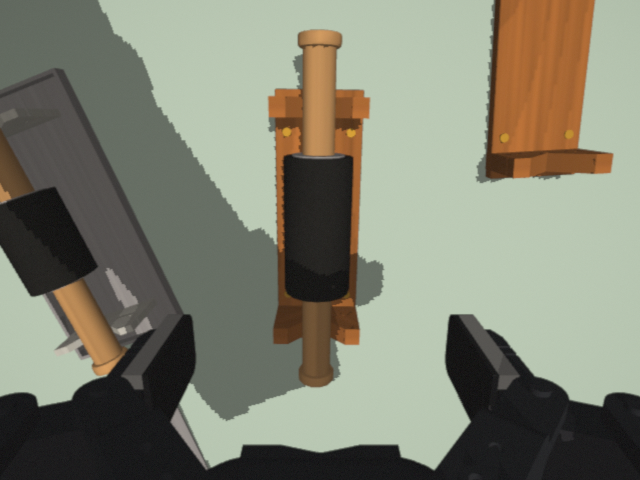

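Mid roller is centred under the gripper (sleeve about (318,227), axis nearly vertical). I'll grasp it and zoom into w2 for the middle cradle.

```bash
python3 -m pendant '[[[0,0,0.9,0,0,0],[0,0,1,0,0,0],[0,0,1,0,0,0],[0,0,0.9,0,0,0],[0,0,0.7,0,0,0],[0,0,0.4,0,0,0],[0,0,0,0,0,0],[0,0,0,0,0,0]]]' >/dev/null
python3 -m pendant '[[[0,0,0,0,0,0],[0,0,0,0,0,0],[0,0,0,0,0,0],[0,0,0,0,0,0],[0,0,0,0,0,0],[0,0,0,0,0,0],[0,0,0,0,0,0],[0,0,0,0,0,0],[0,0,0,0,0,0]]]' 1 50
python3 - <<'E'
from h import *
a=cv2.imread('pics/w2.png')[0:260,450:610];b=cv2.imread('pics/w3.png')[150:350,160:290]
o=np.zeros((600,800,3),np.uint8);a=cv2.resize(a,None,fx=2.3,fy=2.3,interpolation=2);b=cv2.resize(b,None,fx=3,fy=3,interpolation=2)
o[:a.shape[0],:a.shape[1]]=a;o[:b.shape[0],400:400+b.shape[1]]=b;cv2.imwrite('pics/z.png',o)
E
```

```text
clock: 16.1
tcp_pos: [580.5, 91.6, 197.9]
tool_rot: [[-0.959, 0.283, 0.0], [0.283, 0.959, -0.001], [-0.001, -0.001, -1.0]]
wrist_force: [-4.7, -11.2, 13.1]
opening: 0.503
gripper_force: 49.1
```

View pics/z.png

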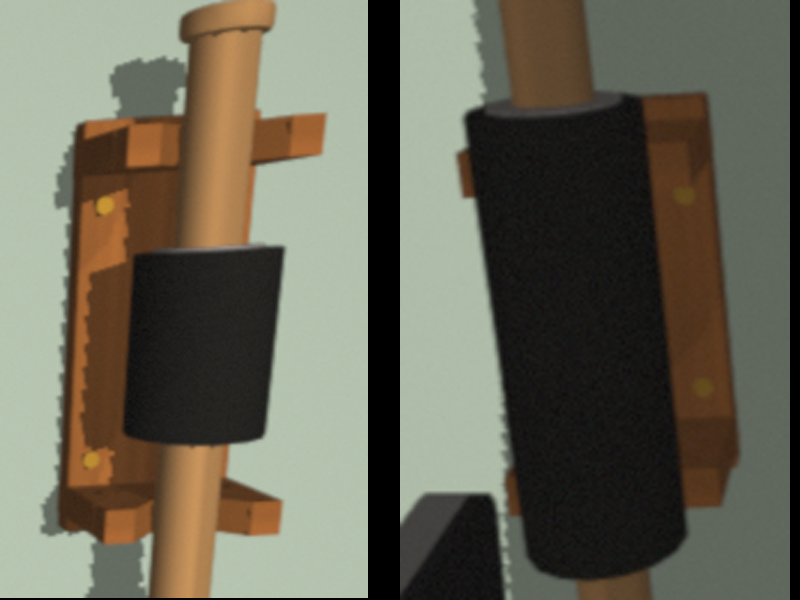

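Run:
```python
from h import *
w=[None]+[dict(np.load(f"w{i}.npz")) for i in (1,2,3)]
for n,i,a,b,c0,ang in [("seat_mid",2,(495.7,89.1),(489.6,200),(524.7,262.4),-13.3),("seat_short",3,(254.7,215.3),(261.3,279.3),(516.2,-256.8),-13.5)]:
    A,B=px(w[i],*a,10),px(w[i],*b,10);M=(A+B)/2;ax(n,A,B)
    e=np.array([np.cos(np.radians(ang)),np.sin(np.radians(ang))]);s=(M[:2]-c0)@e;nrm=np.array([-e[1],e[0]])
    print("axial offset of seat from roller",s.round(1),"lateral of screws",((M[:2]-c0)@nrm).round(1),"seat",(np.array(c0)+s*e).round(1))
```

```text
Traceback (most recent call last):
  File "h.py", line 12, in px
    d=c["R"]@np.linalg.solve(np.array(c["camera_matrix"]),[u,v,1.]); return c["p"]+d*(z-c["p"][2])/d[2]
                                      ~^^^^^^^^^^^^^^^^^
KeyError: 'camera_matrix'
```

```bash
sed -i 's/np.array(c\["camera_matrix"\]),\[u,v,1.\]); return/np.array(c["K"] if "K" in c else c["camera_matrix"]),[u,v,1.]); return/' h.py
python3 - <<'E'
from h import *
w=[None]+[dict(np.load(f"w{i}.npz")) for i in (1,2,3)]
for n,i,a,b,c0,ang in [("seat_mid",2,(495.7,89.1),(489.6,200),(524.7,262.4),-13.3),("seat_short",3,(254.7,215.3),(261.3,279.3),(516.2,-256.8),-13.5)]:
    A,B=px(w[i],*a,10),px(w[i],*b,10);M=(A+B)/2;ax(n,A,B)
    e=np.array([np.cos(np.radians(ang)),np.sin(np.radians(ang))]);s=(M[:2]-c0)@e;nrm=np.array([-e[1],e[0]])
    print("axial offset of seat from roller",s.round(1),"lateral of screws",((M[:2]-c0)@nrm).round(1),"seat",(np.array(c0)+s*e).round(1))
E
```

```text
seat_mid ends [474. 252.  10.] [562. 232.  10.] mid [517.9 241.7  10. ] len 91.0 ang -13.0
axial offset of seat from roller -1.9 lateral of screws -21.7 seat [522.9 262.8]
seat_short ends [ 497. -229.   10.] [ 555. -243.   10.] mid [ 525.8 -235.9   10. ] len 60.0 ang -13.2
axial offset of seat from roller 4.5 lateral of screws 22.5 seat [ 520.6 -257.8]
```

```bash
python3 -m pendant '[[[0,0,-0.5,0,0,0],[0,0,-0.8,0,0,0],[0,0,-1,0,0,0],[0,0,-1,0,0,0],[0,0,-0.7,0,0,0],[0.57,0.81,0,0,0,0],[0.57,0.81,0,0,0,0],[0.57,0.81,0,0,0,0],[0.57,0.81,0,0,0,0],[0.57,0.81,0,0,0,0]]]'
python3 -m pendant '[[[0.57,0.81,0,0,0,0],[0,0,0,0,0,-0.54],[0,0,0,0,0,0],[0,0,0,0,0,0],[0,0,0,0,0,0],[0,0,0,0,0,0]]]'
python3 - <<'E'
from h import *
c=grab("wrist","w7.png")
E
```

```text
clock: 16.93
tcp_pos: [531.9, 235.2, 317.3]
tool_rot: [[-0.959, 0.282, 0.0], [0.282, 0.959, 0.0], [-0.0, 0.0, -1.0]]
wrist_force: [0.3, -0.6, -3.5]
opening: 0.499
gripper_force: 52.9
clock: 17.43
tcp_pos: [523.6, 261.2, 317.0]
tool_rot: [[-0.973, 0.232, 0.0], [0.232, 0.973, -0.0], [-0.0, -0.0, -1.0]]
wrist_force: [0.5, 1.1, -4.0]
opening: 0.496
gripper_force: 52.8
```

View pics/w7.png

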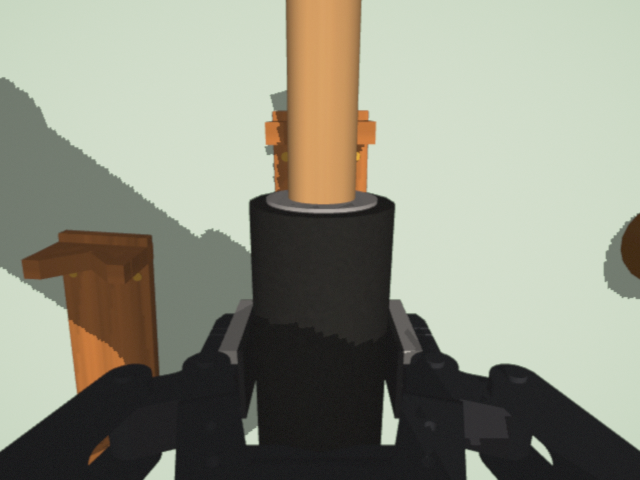

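Cradle board ends at (265,132) and (376,132) are centred on the roller axis (column 322), and the front sleeve face at (322,202) means a ~2 mm axial trim. Lowering.

```bash
python3 -m pendant '[[[-0.08,0.05,0.8,0,0,0],[0,0,0.8,0,0,0],[0,0,0.8,0,0,0],[0,0,0.6,0,0,0],[0,0,0.4,0,0,0],[0,0,0.3,0,0,0],[0,0,0.2,0,0,0],[0,0,0,0,0,0],[0,0,0,0,0,0]]]'
python3 -m pendant '[[[0,0,0.06,0,0,0],[0,0,0.06,0,0,0],[0,0,0,0,0,0]]]'
python3 -m pendant '[[[0,0,0,0,0,0],[0,0,0,0,0,0],[0,0,0,0,0,0],[0,0,0,0,0,0],[0,0,0,0,0,0],[0,0,0,0,0,0],[0,0,0,0,0,0],[0,0,0,0,0,0]]]' -1
python3 -m pendant '[[[0,0,-0.5,0,0,0],[0,0,-1,0,0,0],[0,0,-1,0,0,0],[0,0,-1,0,0,0],[0,0,-1,0,0,0],[0,0,-0.5,0,0,0],[0,0,0,0,0,0],[0,0,0,0,0,0],[0,0,0,0,0,0]]]'
python3 - <<'E'
from h import *
c=grab("wrist","w8.png"); np.savez("w8.npz",R=c["R"],p=c["p"],K=c["camera_matrix"])
E
```

```text
clock: 18.23
tcp_pos: [526.3, 263.0, 200.2]
tool_rot: [[-0.973, 0.23, 0.001], [0.23, 0.973, 0.0], [-0.001, 0.0, -1.0]]
wrist_force: [0.0, 0.0, -4.0]
opening: 0.501
gripper_force: 53.1
clock: 18.48
tcp_pos: [526.5, 262.3, 198.8]
tool_rot: [[-0.973, 0.231, 0.001], [0.231, 0.973, 0.001], [-0.001, 0.001, -1.0]]
wrist_force: [-11.8, -12.3, 35.6]
opening: 0.495
gripper_force: 56.9
clock: 19.15
tcp_pos: [525.9, 263.2, 196.1]
tool_rot: [[-0.973, 0.23, -0.0], [0.23, 0.973, -0.0], [0.0, -0.0, -1.0]]
wrist_force: [-0.3, -0.5, -0.3]
opening: 0.999
gripper_force: 0.0
clock: 19.9
tcp_pos: [525.6, 263.1, 345.5]
tool_rot: [[-0.973, 0.23, -0.001], [0.23, 0.973, -0.0], [0.001, -0.001, -1.0]]
wrist_force: [0.3, -0.2, -1.6]
opening: 1.002
gripper_force: 0.0
```

View pics/w8.png

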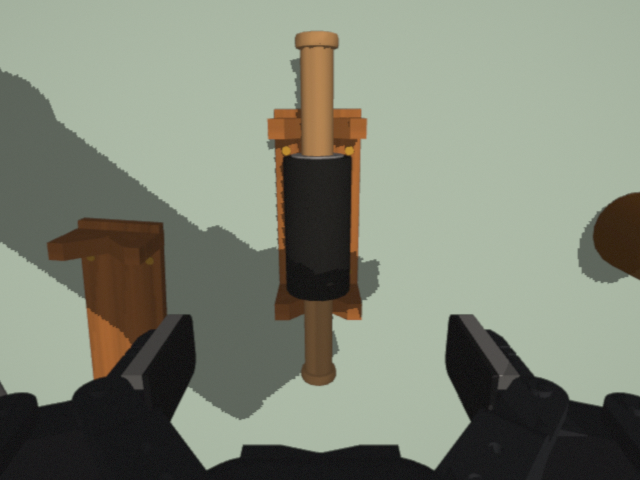

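Mid roller is seated, sleeve at (318,225) between the boards with both handles in the notches. Next I'll measure the empty long cradle on the way to the long roller.

```bash
python3 -m pendant '[[[-0.45,-0.85,0,0,0,0],[-0.45,-0.85,0,0,0,0],[-0.45,-0.85,0,0,0,0],[-0.45,-0.85,0,0,0,0],[-0.45,-0.85,0,0,0,0],[-0.45,-0.85,0,0,0,0],[0,0,0,0,0,0],[0,0,0,0,0,0],[0,0,0,0,0,0]]]'
python3 - <<'E'
from h import *
c=grab("wrist","w9.png")
h=cv2.cvtColor(c["color"],cv2.COLOR_RGB2HSV);m=cv2.inRange(h,(19,150,110),(32,255,255))
n,l,s,ce=cv2.connectedComponentsWithStats(m)
for i in range(1,n):
    if s[i,4]>=8: print(ce[i].round(1),s[i,4],px(c,*ce[i],10).round(1))
E
```

```text
clock: 20.7
tcp_pos: [569.3, 96.0, 345.3]
tool_rot: [[-0.973, 0.23, -0.002], [0.23, 0.973, -0.0], [0.001, -0.001, -1.0]]
wrist_force: [-0.3, 0.1, -0.1]
opening: 1.001
gripper_force: 0.0
[519.9  22.3] 72 [473.4 251.5  10. ]
[291.5 146.8] 55 [515.9  88.4  10. ]
[354.4 151. ] 54 [528.8 130.6  10. ]
[341.4 307.7] 32 [644.   95.9  10. ]
```

View pics/w9.png

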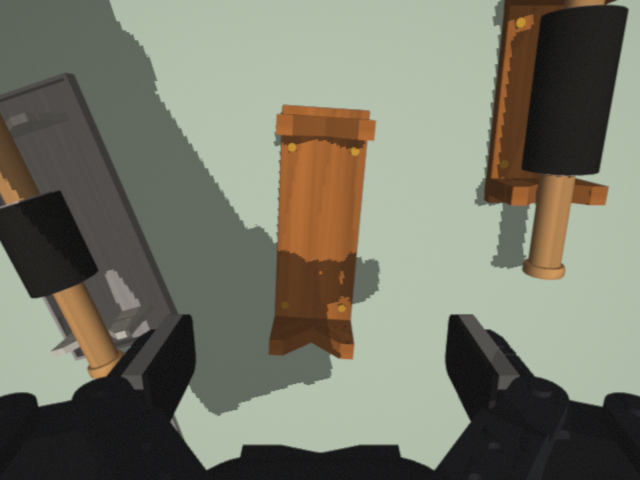

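Empty long cradle: screws at (291,147), (354,151) and (341,308) give its centre at (580,92) and its axis at -16.7°, matching the earlier estimate. On to the long roller.

```bash
python3 -m pendant '[[[-0.08,-0.99,0,0,0,0],[-0.08,-0.99,0,0,0,0],[-0.08,-0.99,0,0,0,0],[-0.08,-0.99,0,0,0,0],[-0.08,-0.99,0,0,0,0],[-0.08,-0.99,0,0,0,0],[-0.08,-0.99,0,0,0,0],[-0.08,-0.99,0,0,0,0],[-0.08,-0.99,0,0,0,0],[-0.08,-0.99,0,0,0,0]]]' >/dev/null
python3 -m pendant '[[[-0.08,-0.99,0,0,0,0],[-0.08,-0.99,0,0,0,0],[0,0,0.7,0,0,0],[0,0,0.7,0,0,0],[0,0,0,0,0,0],[0,0,0,0,0,0],[0,0,0,0,0,0]]]'
python3 - <<'E'
from h import *
c=grab("wrist","w10.png"); print(find(c,"wrist","roller_long_centre"))
a=c["color"].astype(int).sum(2)<130
for v in (60,110,160,200,240,280): r=np.where(a[v,200:440])[0]+200; print(v,(r.min(),r.max(),r.mean().round(1)) if len(r) else 0)
E
```

```text
clock: 22.17
tcp_pos: [516.4, -257.1, 304.9]
tool_rot: [[-0.974, 0.228, 0.0], [0.228, 0.974, -0.0], [-0.0, 0.0, -1.0]]
wrist_force: [-0.3, 0.1, 0.2]
opening: 0.997
gripper_force: 0.0
[([498, -247, 76], 0.67)]
60 0
110 0
160 (np.int64(277), np.int64(365), np.float64(321.0))
200 (np.int64(278), np.int64(363), np.float64(320.5))
240 (np.int64(279), np.int64(361), np.float64(320.0))
280 (np.int64(280), np.int64(360), np.float64(320.0))
```

```bash
python3 -m pendant '[[[0,0,0.9,0,0,0],[0,0,0.9,0,0,0],[0,0,0.7,0,0,0],[0,0,0.5,0,0,0],[0,0,0.07,0,0,0],[0,0,0,0,0,0],[0,0,0,0,0,0]]]'
python3 -m pendant '[[[0,0,0,0,0,0],[0,0,0,0,0,0],[0,0,0,0,0,0],[0,0,0,0,0,0],[0,0,0,0,0,0],[0,0,0,0,0,0],[0,0,0,0,0,0],[0,0,0,0,0,0],[0,0,0,0,0,0]]]' 1 50
python3 -m pendant '[[[0,0,-0.5,0,0,0],[0,0,-0.8,0,0,0],[0,0,-1,0,0,0],[0,0,-1,0,0,0],[0,0,-0.7,0,0,0],[0,0,0,0,0,0],[0,0,0,0,0,0]]]'
python3 - <<'E'
from h import *
c=grab("wrist","w11.png")
E
```

```text
clock: 22.85
tcp_pos: [516.2, -258.0, 213.4]
tool_rot: [[-0.973, 0.23, 0.001], [0.23, 0.973, -0.0], [-0.001, -0.0, -1.0]]
wrist_force: [0.4, -0.0, 0.7]
opening: 0.999
gripper_force: 0.0
clock: 23.6
tcp_pos: [516.2, -257.3, 213.1]
tool_rot: [[-0.973, 0.229, 0.001], [0.229, 0.973, 0.001], [-0.001, 0.001, -1.0]]
wrist_force: [-3.0, 6.6, 13.7]
opening: 0.503
gripper_force: 48.8
clock: 24.18
tcp_pos: [515.7, -257.7, 332.7]
tool_rot: [[-0.973, 0.229, 0.002], [0.229, 0.973, -0.0], [-0.002, 0.0, -1.0]]
wrist_force: [-0.4, -0.4, -5.9]
opening: 0.494
gripper_force: 53.8
```

View pics/w11.png

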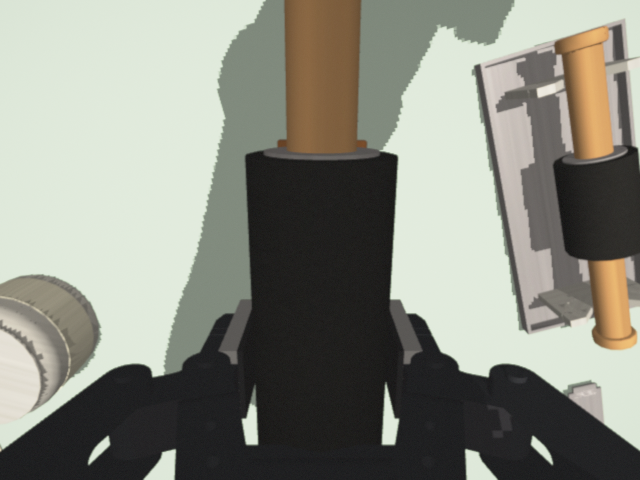

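Long roller is held straight, front sleeve face at (321,153), about 2 mm off axially. I'll carry it to the long cradle.

```bash
python3 -m pendant '[[[0.045,0.985,0,0,0,0],[0.045,0.985,0,0,0,0],[0.045,0.985,0,0,0,0],[0.045,0.985,0,0,0,0],[0.045,0.985,0,0,0,0],[0.045,0.985,0,0,0,0],[0.045,0.985,0,0,0,0],[0.045,0.985,0,0,0,0],[0.045,0.985,0,0,0,0],[0.045,0.985,0,0,0,0]]]' >/dev/null
python3 -m pendant '[[[0.045,0.985,0,0,0,0],[0.045,0.985,0,0,0,0],[0,0,0,0,0,0.59],[0,0,0.8,0,0,0],[0,0,0.8,0,0,0],[0,0,0,0,0,0],[0,0,0,0,0,0],[0,0,0,0,0,0]]]'
python3 -m pendant '[[[0,0,0,0,0,0],[0,0,0,0,0,0]]]'
```

```text
clock: 25.73
tcp_pos: [581.5, 90.7, 284.2]
tool_rot: [[-0.958, 0.287, -0.001], [0.287, 0.958, -0.001], [0.001, -0.001, -1.0]]
wrist_force: [0.0, -0.3, -4.0]
opening: 0.501
gripper_force: 53.5
clock: 25.9
tcp_pos: [581.7, 90.8, 285.1]
tool_rot: [[-0.958, 0.287, 0.001], [0.287, 0.958, 0.0], [-0.001, 0.001, -1.0]]
wrist_force: [-0.3, 0.4, -4.8]
opening: 0.501
gripper_force: 53.5
```

Aligned; lower 85 mm, then the last few millimetres after a check.

```bash
python3 -m pendant '[[[0,0.03,0.8,0,0,0],[0,0,0.7,0,0,0],[0,0,0.5,0,0,0],[0,0,0.4,0,0,0],[0,0,0.3,0,0,0],[0,0,0.15,0,0,0],[0,0,0,0,0,0],[0,0,0,0,0,0]]]'
python3 -m pendant '[[[0,0,0.04,0,0,0],[0,0,0.04,0,0,0],[0,0,0,0,0,0]]]'
```

```text
clock: 26.57
tcp_pos: [582.0, 91.8, 199.1]
tool_rot: [[-0.958, 0.287, 0.001], [0.287, 0.958, 0.0], [-0.0, 0.0, -1.0]]
wrist_force: [-0.0, 0.3, -5.1]
opening: 0.5
gripper_force: 53.7
clock: 26.82
tcp_pos: [582.0, 91.6, 197.0]
tool_rot: [[-0.958, 0.287, 0.001], [0.287, 0.958, 0.0], [-0.001, 0.0, -1.0]]
wrist_force: [-1.0, -0.7, 0.9]
opening: 0.495
gripper_force: 54.4
```

```bash
python3 -m pendant '[[[0,0,0,0,0,0],[0,0,0,0,0,0],[0,0,0,0,0,0],[0,0,0,0,0,0],[0,0,0,0,0,0],[0,0,0,0,0,0],[0,0,0,0,0,0],[0,0,0,0,0,0]]]' -1
python3 -m pendant '[[[0,0,-0.5,0,0,0],[0,0,-1,0,0,0],[0,0,-1,0,0,0],[0,0,-1,0,0,0],[0,0,-1,0,0,0],[0,0,-0.5,0,0,0],[0,0,0,0,0,0],[0,0,0,0,0,0]]]'
python3 - <<'E'
from h import *
c=grab("wrist","w12.png"); print(find(c,"wrist","roller_long_centre"))
a=c["color"].astype(int).sum(2)<130
col=np.where(a[60:340,320])[0]+60;print("sleeve rows",col.min(),col.max())
E
python3 -m pendant '[[[-0.04,-0.86,0,0,0,0],[-0.04,-0.86,0,0,0,0],[-0.04,-0.86,0,0,0,0],[-0.04,-0.86,0,0,0,0],[-0.04,-0.86,0,0,0,0],[-0.04,-0.86,0,0,0,0],[-0.04,-0.86,0,0,0,0]]]' >/dev/null
python3 -m pendant '[[[0,0,0,0,0,-0.88],[0,0,0,0,0,-0.88],[0,0,0,0,0,-0.88],[0,0,0,0,0,-0.88],[0,0,0,0,0,0],[0,0,0,0,0,0],[0,0,0,0,0,0]]]'
```

```text
clock: 27.48
tcp_pos: [581.7, 91.9, 196.2]
tool_rot: [[-0.958, 0.287, -0.0], [0.287, 0.958, -0.0], [0.0, -0.0, -1.0]]
wrist_force: [0.4, -0.7, 0.0]
opening: 0.998
gripper_force: 0.0
clock: 28.15
tcp_pos: [581.7, 91.9, 346.9]
tool_rot: [[-0.958, 0.287, 0.002], [0.287, 0.958, 0.001], [-0.001, 0.001, -1.0]]
wrist_force: [0.1, -0.3, -0.8]
opening: 1.0
gripper_force: 0.0
[([562, 100, 57], 0.89)]
sleeve rows 134 319
clock: 29.42
tcp_pos: [537.8, -83.6, 345.6]
tool_rot: [[-0.998, -0.058, -0.001], [-0.058, 0.998, -0.0], [0.001, -0.0, -1.0]]
wrist_force: [0.5, 0.3, -0.3]
opening: 0.998
gripper_force: 0.0
```

View pics/w12.png

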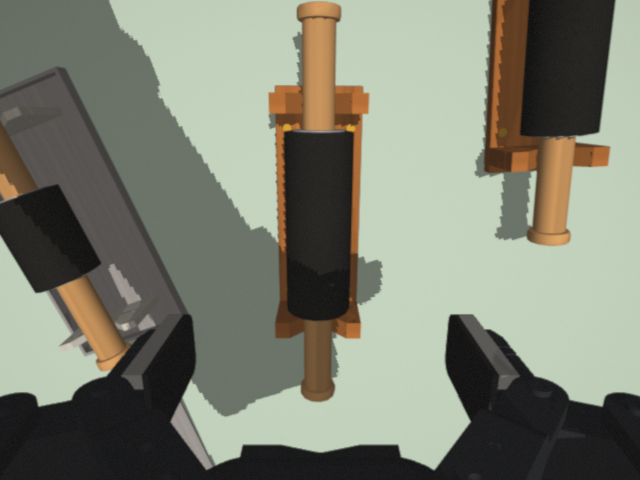

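Long roller is seated, sleeve spanning rows 134 to 319 between the boards with both handles in the notches. Now the short roller; I'll check it numerically, since the picture allowance is used up.

```bash
python3 -m pendant '[[[0,0,0.9,0,0,0],[0,0,1,0,0,0],[0,0,1,0,0,0],[0,0,0.9,0,0,0],[0,0,0.7,0,0,0],[0,0,0.47,0,0,0],[0,0,0,0,0,0],[0,0,0,0,0,0]]]'
python3 -m pendant '[[[0,0,0,0,0,0],[0,0,0,0,0,0],[0,0,0,0,0,0],[0,0,0,0,0,0],[0,0,0,0,0,0],[0,0,0,0,0,0],[0,0,0,0,0,0],[0,0,0,0,0,0],[0,0,0,0,0,0]]]' 1 50
python3 -m pendant '[[[0,0,-0.5,0,0,0],[0,0,-0.8,0,0,0],[0,0,-1,0,0,0],[0,0,-1,0,0,0],[0,0,-0.7,0,0,0],[0.15,-0.96,0,0,0,0],[0.15,-0.96,0,0,0,0],[0.15,-0.96,0,0,0,0],[0.15,-0.96,0,0,0,0],[0.15,-0.96,0,0,0,0]]]'
python3 -m pendant '[[[0.15,-0.96,0,0,0,0],[0,0,0,0,0,0.98],[0,0,0,0,0,0.98],[0,0,0,0,0,0.98],[0,0,0,0,0,0],[0,0,0,0,0,0],[0,0,0,0,0,0]]]'
python3 - <<'E'
from h import *
c=grab("wrist","w13.png"); print(find(c,"wrist","roller_short_centre"))
h=cv2.cvtColor(c["color"],cv2.COLOR_RGB2HSV);m=cv2.inRange(h,(19,150,110),(32,255,255))
n,l,s,ce=cv2.connectedComponentsWithStats(m)
for i in range(1,n):
    if s[i,4]>=8: print(ce[i].round(1),s[i,4],px(c,*ce[i],10).round(1))
a=c["color"].astype(int).sum(2)<150
col=np.where(a[100:440,322])[0]+100;print("sleeve top row",col.min())
for v in (300,320): r=np.where(a[v,255:390])[0]+255;print(v,r.min(),r.max())
E
```

```text
clock: 30.08
tcp_pos: [537.7, -83.7, 196.7]
tool_rot: [[-0.998, -0.06, -0.002], [-0.06, 0.998, -0.0], [0.002, -0.0, -1.0]]
wrist_force: [-0.3, -0.6, 0.4]
opening: 0.999
gripper_force: 0.0
clock: 30.83
tcp_pos: [538.4, -84.8, 198.3]
tool_rot: [[-0.998, -0.06, 0.002], [-0.06, 0.998, -0.001], [-0.002, -0.001, -1.0]]
wrist_force: [-0.0, -8.5, 8.3]
opening: 0.5
gripper_force: 50.1
clock: 31.67
tcp_pos: [523.8, -229.9, 317.7]
tool_rot: [[-0.998, -0.061, 0.001], [-0.061, 0.998, 0.0], [-0.001, 0.0, -1.0]]
wrist_force: [0.6, 0.7, -2.6]
opening: 0.498
gripper_force: 52.2
clock: 32.25
tcp_pos: [521.6, -257.4, 317.3]
tool_rot: [[-0.974, 0.227, 0.0], [0.227, 0.974, 0.0], [-0.0, 0.0, -1.0]]
wrist_force: [-0.8, -0.1, -2.7]
opening: 0.496
gripper_force: 52.2
[]
[283.8 178. ] 37 [ 485.1 -272.5   10. ]
[355.8 178.8] 16 [ 496.2 -227.2   10. ]
sleeve top row 271
300 255 387
320 255 389
```

The cradle screws put the seat at (520,-257), matching the tool position to about 2 mm. Lowering.

```bash
python3 -m pendant '[[[0.04,0,0.8,0,0,0],[0,0,0.8,0,0,0],[0,0,0.8,0,0,0],[0,0,0.6,0,0,0],[0,0,0.4,0,0,0],[0,0,0.3,0,0,0],[0,0,0.2,0,0,0],[0,0,0,0,0,0],[0,0,0,0,0,0]]]'
python3 -m pendant '[[[0,0,0.04,0,0,0],[0,0,0.04,0,0,0],[0,0,0,0,0,0]]]'
```

```text
clock: 33.1
tcp_pos: [520.6, -257.7, 200.6]
tool_rot: [[-0.973, 0.231, 0.001], [0.231, 0.973, -0.0], [-0.001, -0.0, -1.0]]
wrist_force: [0.2, 0.4, -2.0]
opening: 0.496
gripper_force: 52.2
clock: 33.35
tcp_pos: [520.7, -257.9, 198.7]
tool_rot: [[-0.973, 0.231, 0.002], [0.231, 0.973, -0.001], [-0.002, -0.0, -1.0]]
wrist_force: [-1.4, -1.6, 4.7]
opening: 0.497
gripper_force: 53.1
```

```bash
python3 -m pendant '[[[0,0,0.03,0,0,0],[0,0,0,0,0,0]]]'
python3 -m pendant '[[[0,0,0,0,0,0],[0,0,0,0,0,0],[0,0,0,0,0,0],[0,0,0,0,0,0],[0,0,0,0,0,0],[0,0,0,0,0,0],[0,0,0,0,0,0],[0,0,0,0,0,0]]]' -1 >/dev/null
python3 -m pendant '[[[0,0,-0.5,0,0,0],[0,0,-1,0,0,0],[0,0,-1,0,0,0],[0,0,-1,0,0,0],[0,0,-1,0,0,0],[0,0,-0.5,0,0,0],[0,0,0,0,0,0],[0,0,0,0,0,0],[0,0,0,0,0,0]]]'
python3 - <<'E'
from h import *
c=grab("wrist","w14.png"); print(find(c,"wrist","roller_short_centre"))
a=c["color"].astype(int).sum(2)<130
n,l,s,ce=cv2.connectedComponentsWithStats(a[120:310,200:440].astype(np.uint8))
i=1+s[1:,4].argmax();x,y,w,h=s[i,:4]+[200,120,0,0,0][:4] if False else s[i,:4];x+=200;y+=120;print(x,y,w,h)
ax("sleeve top line z63",px(c,x+w/2,y,63),px(c,x+w/2,y+h,41))
h=cv2.cvtColor(c["color"],cv2.COLOR_RGB2HSV);m=cv2.inRange(h,(5,90,60),(18,255,255));vs=[]
for v in (40,60,80,300,320,340): r=np.where(m[v,250:400])[0]+250; print(v,(r.min(),r.max()) if len(r) else 0)
t=grab("top","top1.png")
for k in N[:3]+["ink_tin","ink_knife","jar"]: print(k,find(t,"top",k))
E
```

```text
clock: 33.52
tcp_pos: [520.7, -258.1, 198.5]
tool_rot: [[-0.973, 0.232, 0.002], [0.232, 0.973, -0.0], [-0.002, 0.0, -1.0]]
wrist_force: [-5.4, -0.6, 18.3]
opening: 0.497
gripper_force: 54.5
clock: 34.93
tcp_pos: [520.2, -257.2, 346.1]
tool_rot: [[-0.973, 0.231, -0.001], [0.231, 0.973, 0.0], [0.001, 0.0, -1.0]]
wrist_force: [-0.3, 0.3, -0.2]
opening: 1.003
gripper_force: 0.0
[([506, -250, 49], 0.65)]
285 179 69 102
sleeve top line z63 ends [ 486. -249.   63.] [ 558. -266.   41.] mid [ 521.7 -257.3   52. ] len 77.0 ang -13.4
40 0
60 0
80 (np.int64(304), np.int64(335))
300 (np.int64(275), np.int64(361))
320 (np.int64(305), np.int64(331))
340 (np.int64(305), np.int64(331))
roller_short_centre [([529, -247, 48], 0.5)]
roller_mid_centre [([528, 259, 54], 0.92)]
roller_long_centre [([582, 84, 54], 0.57)]
ink_tin []
ink_knife [([784, -76, 8], 0.76)]
jar []
```

```bash
python3 -c "
from rig import *
print(hand_in())"
```

```text
the job is handed in; nothing more can be done
None
```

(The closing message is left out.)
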